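Stopper the bath and take a dip-rod reading

TASK

The steel bath has just been topped up: close its filling neck by setting the black rubber stopper all the way down into it, and let go of it. Then take the gauge rod from its stand, slide it gently into the bath's slanted dip tube until its collar stops on the tube's mouth, pull it right out again and present it for reading: hold the rod level, with its tip about 6 cm above the middle of the small white tile. Finish while still holding it there in the gripper, and do not knock the other things on the bench about.

Things in the scene. Friction and masses are not known exactly. Their poses are not given: they have to be found in the camera images.
- tank: Steel bath, fixed, 200 (its x) x 150 (its y) x 120 mm high; origin at the centre of its underside on the bench, z up. The filling neck (short aluminium pipe) stands on its top, the dip tube slants up and out of its +x face.
- neck_mouth (a point): Centre of the open top of the filling neck: 155 mm above the bench, 30 mm from the bath's centre towards its -x. The neck is upright, 35 mm tall, 43 mm outside and 33 mm inside diameter.
- dip_tube: Dip tube of bare metal, fixed to the bath, slanting 35 degrees up from level. Origin at the centre of its mouth, about 109 mm above the bench; its x axis runs along the tube, out of the mouth (outwards and up, away from the bath); its y axis is level. Outside diameter 21 mm, bore 13 mm, flared at the last 16 mm to a mouth of 34 mm outside and 26 mm inside. 60 mm of it stand out of the bath. The way inside is free for 135 mm from the mouth, more than the rod's 125 mm.
- stopper: Black rubber stopper, loose, standing upright on its narrow end on the bench, about 45 g (may vary); origin at the centre of its narrow end, z up. Taper 22 mm diameter at the bottom to 29 mm at 28 mm height, then a flange of 42 mm diameter and 6 mm thick (28 to 34 mm height), then a round grip knob of 22 mm diameter up to 60 mm height. Fully in, the flange rests on the neck's rim and the origin is 28 mm below neck_mouth.
- stand: White plastic rod stand, fixed: base 270 x 70 x 12 mm and two notched posts 12 mm thick, 40 mm wide and 62 mm high, at x = +60 mm and x = -110 mm. Origin on the bench; its x is the direction in which the stored rod's tip points. The rod lies level in the notches with its axis 55 mm above the bench and lifts straight up out of them.
- rod: Gauge rod, loose, about 90 g (may vary), at the start lying level in the stand. x axis along the rod towards the tip; origin on the axis, at the tip-side face of the collar (the face that stops on the tube's mouth). From there a steel shank of 8 mm diameter runs 125 mm to the tip; the collar, 38 mm diameter and 8 mm thick, lies behind (x = -8 to 0 mm); behind it a grey handle of square section 16 x 16 mm from x = -8 to -118 mm. It balances near x = -20 mm.
- rod_tip (a point): Tip of the gauge rod, on its axis, 125 mm from the collar.
- rod_grip (a point): Middle of the free part of the rod's handle, on its axis, 58 mm behind the collar's front face: a good place to grip from above, across the 16 mm square handle.
- tile_top (a point): Centre of the top of the white reading tile, fixed flat on the bench, 80 x 80 mm, 8 mm thick.
- amber_bottle: Bystander: amber bottle, yellow cap, 64 mm diameter, 135 mm tall; origin at its underside.
- vial: Bystander: small glass vial, 24 mm diameter, 45 mm tall; origin at its underside.
- beaker: Bystander: glass beaker, 68 mm rim diameter, 85 mm tall; origin at its underside.
- tape_roll: Bystander: roll of tape lying flat, 90 mm diameter, 19 mm high; origin at its underside.
- white_bottle: Bystander: white bottle, blue cap, 64 mm diameter, 130 mm tall; origin at its underside.
- slide_box: Bystander: cardboard box 85 x 50 x 30 mm; origin at its underside.
- jar: Bystander: white jar, blue lid, 60 mm diameter, 70 mm tall; origin at its underside.
- tile: The white reading tile itself (fixed); origin at the centre of its underside, z up.
There are look-alikes about, which are no part of the job. What is shaped like the rod but pink is not meant. What is shaped like the stopper but turquoise is not meant.

How it is judged (in metres and radians):
On the way, in this order (a step that is already met when the one before it is completed fails the run):
1. the stopper is fully seated in the filling neck and let go (horizontal distance between stopper and neck_mouth below 0.006 m and angle between stopper's own z axis and vertical below 0.12 rad and z of stopper in the frame of neck_mouth between -0.031 and -0.025 m and contact force between the fingers and stopper below 0.1 N and linear speed of stopper below 0.02 m/s), for 0.2 s.
2. the rod is in the dip tube with its collar against the mouth (x of rod in the frame of dip_tube between -0.003 and 0.003 m and y of rod in the frame of dip_tube between -0.006 and 0.006 m and z of rod in the frame of dip_tube between -0.006 and 0.006 m and angle between the x axis of rod and the x axis of dip_tube, either way round below 0.12 rad and contact force between rod and the fingers above 1 N), for 0.2 s.
3. the rod is pulled clear of the tube (x of rod_tip in the frame of dip_tube above 0.01 m and contact force between rod and the fingers above 1 N), for 0.1 s.
At the end, for the whole second after the job is handed in: The stopper is upright in the neck, flange on the rim (within 3 mm in height, 6 mm sideways, 7 degrees). The rod is held by the gripper alone and still, level within 8 degrees, its tip within 30 mm sideways of the tile's centre and 30 to 100 mm above the tile (horizontal distance between stopper and neck_mouth below 0.006 m and angle between stopper's own z axis and vertical below 0.12 rad and z of stopper in the frame of neck_mouth between -0.031 and -0.025 m and angle between rod's own x axis and vertical between 1.4308 and 1.7108 rad and horizontal distance between rod_tip and tile_top below 0.03 m and z of rod_tip in the frame of tile_top between 0.03 and 0.1 m and linear speed of rod below 0.02 m/s and angular speed of rod below 0.15 rad/s and contact force between rod and the fingers above 1 N and contact force between rod and tank below 0.1 N and contact force between rod and stand below 0.1 N and contact force between rod and tile below 0.1 N and contact force between rod and amber_bottle below 0.1 N and contact force between rod and vial below 0.1 N and contact force between rod and beaker below 0.1 N and contact force between rod and tape_roll below 0.1 N and contact force between rod and white_bottle below 0.1 N and contact force between rod and slide_box below 0.1 N and contact force between rod and jar below 0.1 N); the arm keeps its last pose, push and grip.
It fails at once if another thing on the bench is pushed away (over 30 mm) or knocked over (over 30 degrees) (distance of any of amber_bottle, vial, beaker, tape_roll, white_bottle, slide_box, jar from where it was at the start of the episode above 0.03 m or angle between any of amber_bottle, vial, beaker, tape_roll, white_bottle, slide_box, jar's own z axis and vertical above 0.52 rad).
It fails at once if the rod is rammed into the tube or the tank (over 60 N) (contact force between rod and tank above 60 N).
It fails at once if the stopper is rammed into the neck (over 60 N) (contact force between stopper and tank above 60 N).
It also fails if it takes over 64 s, if anything falls off the work surface, if the arm or the gripper's body presses on something with over 40 N, if the wrist force passes 120 N, or if a joint passes its speed limit or range.

ROBOT

A 7-joint arm with a two-finger parallel gripper is mounted at the origin on the work surface. World frame = base frame: x ahead of the robot, y to its left, z up, the work surface at z = 0. Lengths are in mm, angles in rad, forces in N, time in s.
With the tool pointing down it reaches from about 400 to 875 mm from the base axis. Payload 4.4 kg.
Tool frame: the origin (TCP) lies midway between the tips of the shut fingers; the grasp point (between the pads) lies manip.pinch_z behind it (manip.pinch_z is the distance from the TCP to the grasp point, in mm); z points along the fingers, y is the line along which they close (so a half turn about z gives the same grasp; the last joint's range is limited). The gripper opens to 85 mm and grips with 20 to 120 N. Pads are 22 mm wide; open, the fingers measure 114 mm over their backs; the gripper's body (76 mm by 85 mm) begins 54 mm behind the grasp point. The pads swing forward as they close: fully open they stand 13 mm farther back than shut.
Start: joints at [1.098, 0.628, 0.038, 1.517, -0.027, 0.996, -0.02], TCP at [257.215, -596.957, 231.313] pointing down, gripper open.
Joint ranges: [-3.06, 3.06], [-0.37, 2.12], [-1.25, 1.32], [0.18, 2.47], [-1.1, 4.24], [0.23, 1.98], [-2.94, 2.94]. Speed limits (rad/s): [2.57, 2.57, 3.14, 3.14, 3.14, 3.14, 3.14].

INTERFACE

Orientations are given as a unit quaternion [x, y, z, w].
In Python, from bench import manip gives the robot as it stands. The module is installed in compiled form; this text tells all that it offers.
- The arm moves only by the tool servo_tool, never from a script. Its argument "targets" is a list that holds one entry, the list of rows, each a list of 7 numbers: the finger opening in mm, from 0 to 85.4, then the shift along the tool's x, y, z in units of 50 mm (1.0 is 50 mm), then the turn, a rotation vector about the tool's x, y, z in degrees. In form: [[[fingers, dx, dy, dz, ax, ay, az], ...]]. A call has exactly 5 rows; each row shifts and turns the commanded pose from where the row before left it, along the tool's axes as they then stand; what a row does not reach is not made up. A row lasts 1/8 s, in which the tool goes at most 62.5 mm and 10.7 degrees, less where a joint would pass 70% of its speed; a pose out of reach is approached as far as the arm can. A call is refused whole if a number of a shift passes 1 or a number of a turn 10.7, either way. A call with a gripper value outside its range is refused whole. The fingers move at their own pace and stop on an object; "newtons" is the grip in N (left out, the last holds). Time passes only in rows, so rows that do not move let the fingers close, or fill a call up. It gives the time, the measured TCP pose, the force, the opening and the grip force at its end, in the units of the state.
- manip.state(): the state, without advancing time (a new reading comes with each control period).
- manip.read_camera(name): name is "scene" or "top"; returns a dict with "color" (400x640x3 uint8, blue, green, red), "fov_y" (degrees; the focal length in pixels is half the picture's height over the tangent of half this angle, whatever the lens; pixels are square), "cx", "cy" (the principal point, pixels), "rvec" (rotation vector, rad) and "tvec" (3), from world to camera coordinates, as OpenCV has them. Camera axes: x right, y down, z forward; pixel columns grow to the right and rows downward; lengths in mm; the calibration is good to about 2 mm. A picture is of the moment at which its call begins. There is no depth.
- manip.finish_job(): hands the job in; it is judged then, once.
The state is a dict: "t": time; "q": joint angles; "qvel": joint speeds; "joint_torque": joint torques, N m; "tcp_pos": TCP position; "tool_rot": TCP orientation; "contact_force": force on the tool from outside, world axes, zero at the start; "torque": the same for the moment, N m; "opening": finger opening in mm; "grasp_force": force on a finger pad.
Only numpy, scipy, OpenCV 4.12 (cv2) and the standard library are available. Lean on these libraries where they do the work, as an engineer would, in place of code of your own. Each camera call takes 0.05 s, during which the arm holds its last target. There are 200 camera calls.

## Working session

There is one attempt and no reset: what is moved stays moved. The work goes in short steps, Python scripts to look and compute and a tool call to move; the robot and the scene stay as the last step left them, time stands still between calls to the robot, and variables do not carry over. Pictures are saved under pics/ and viewed, at most 10 in all, crops included, and the job is handed in when it is done.

Besides the shell and the picture viewer there is one more tool, called after "Emit:" by a JSON object that holds its "method" and its "body". servo_tool: Moves the arm, as the interface text tells. Its arguments: {"type":"object","properties":{"targets":{"type":"array","items":{"type":"array","items":{"type":"array","items":{"type":"number"}}}},"newtons":{"type":"number"}},"required":["targets"]}

```bash
mkdir -p pics
cat > h.py <<'E'
import numpy as np, cv2
from bench import manip
from scipy.spatial.transform import Rotation as R
def cam(n):
    c=manip.read_camera(n); f=200/np.tan(np.radians(c["fov_y"])/2)
    c["K"]=np.array([[f,0,c["cx"]],[0,f,c["cy"]],[0,0,1.]]); c["R"]=cv2.Rodrigues(np.array(c["rvec"],float))[0]
    c["t"]=np.array(c["tvec"],float).ravel(); return c
def ray(c,u,v):
    d=c["R"].T@np.linalg.solve(c["K"],[u,v,1.]); return -c["R"].T@c["t"],d
def onz(c,u,v,z):
    o,d=ray(c,u,v); return o+d*(z-o[2])/d[2]
def proj(c,p):
    x=c["K"]@(c["R"]@np.array(p,float)+c["t"]); return x[:2]/x[2]
E
python3 - <<'E'
from h import *
for n in("scene","top"):
    c=cam(n); cv2.imwrite(f"pics/{n}0.png",cv2.resize(c["color"],(800,500))); print(n,c["fov_y"],c["cx"],c["cy"],ray(c,c["cx"],c["cy"]))
    np.save(n+"0.npy",c,allow_pickle=True)
s=manip.state(); print(s, manip.pinch_z)
E
```

```text
scene 47.78199058496274 331.0977420985084 200.89469209306446 (array([1168.02752322,  -82.36936364, 1164.43873613]), array([-0.50876167,  0.07831693, -0.85733775]))
top 57.21433682562532 323.5073737611237 204.10369069848207 (array([ 478.25933504,    5.37363668, 1150.32749863]), array([ 0.04644849, -0.01375387, -0.998826  ]))
{'t': 0.1, 'q': array([ 1.09818896,  0.62923983,  0.03844167,  1.51823509, -0.02699737,
        0.9963063 , -0.02003174]), 'qvel': array([ 0.00061187, -0.00286493,  0.00057189, -0.00215436, -0.00050606,
        0.00101525,  0.00278901]), 'joint_torque': array([ 3.37327183e-03, -5.64528465e+01,  1.23036012e+00, -1.93972260e+01,
        1.12508802e-02,  5.42510912e-03,  4.69385554e-05]), 'tcp_pos': array([ 257.00660863, -596.44128977,  230.50046381]), 'tool_rot': array([ 9.79387086e-01,  2.01990687e-01, -1.76472757e-04, -8.16534484e-04]), 'contact_force': array([-0.5905879 , -0.56303075, -0.03044707]), 'torque': array([ 0.09209514, -0.02245898, -0.01140016]), 'grasp_force': 0.0, 'opening': 85.39141753845043} 18.700000000000003
```

View pics/scene0.png

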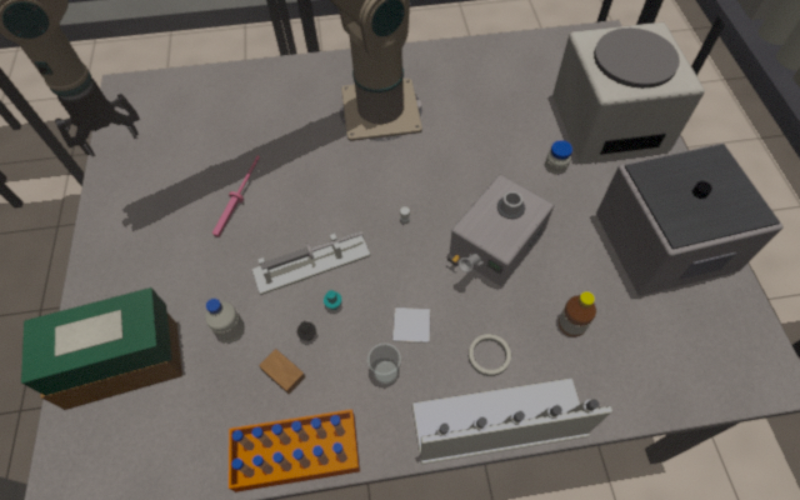

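View pics/top0.png

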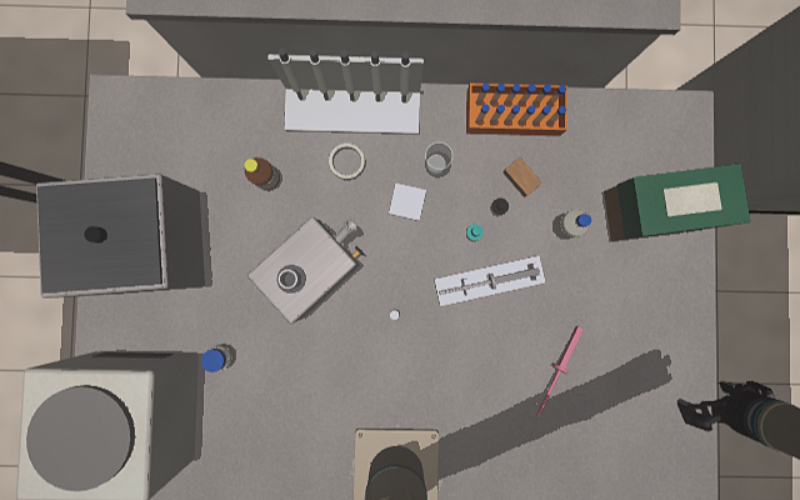

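The pictures show (800x500 scale, top view) the stopper at (500,206), neck (290,278), dip tube mouth about (352,228), rod from (540,270) with its tip at (438,292), and tile at (407,202). Next I'll take enlarged crops to get exact pixels.

Run:
```python
from h import *
T=np.load("top0.npy",allow_pickle=True).item()["color"]; S=np.load("scene0.npy",allow_pickle=True).item()["color"]
def crop(I,x,y,w,h,k): return cv2.resize(I[y:y+h,x:x+w],(w*k,h*k),interpolation=cv2.INTER_CUBIC)
# each 100x75 ->400x300
a=np.vstack([np.hstack([crop(T,200,165,100,75,4),crop(T,340,195,100,75,4)]),np.hstack([crop(S,350,140,100,75,4),crop(S,200,180,100,75,4)])])
cv2.imwrite("pics/c1.png",a)
```

```text
(no output)
```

View pics/c1.png

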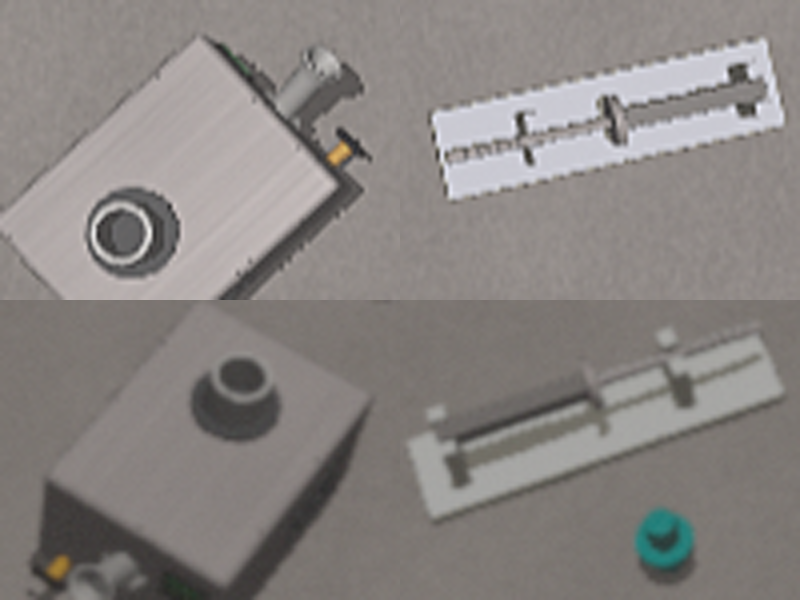

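Crops (4x): in the top view, neck rim centre is (122,233), tank top corners (203,37) and (338,185), tube mouth near (325,65), rod collar (213,120) and handle end (365,90) within its tile. In the scene view, neck rim is (242,80) and collar (192,90).

Run:
```python
from h import *
T=np.load("top0.npy",allow_pickle=True).item(); S=np.load("scene0.npy",allow_pickle=True).item()
def t(x,y,ox,oy): return (x+.5)/4-.5+ox,(y+.5)/4-.5+oy
def tri(a,b):
    o1,d1=ray(T,*a);o2,d2=ray(S,*b)
    s=np.linalg.lstsq(np.c_[d1,-d2],o2-o1,rcond=None)[0]; p,q=o1+d1*s[0],o2+d2*s[1]; return ((p+q)/2).round(1),np.linalg.norm(p-q).round(1)
n1=t(122,233,200,165);n2=t(242,80,350,140)
print("neck",onz(T,*n1,155),onz(S,*n2,155),tri(n1,n2))
A=onz(T,*t(203,37,200,165),120);B=onz(T,*t(338,185,200,165),120); C=onz(S,*t(370,100,350,140),120);D=onz(S,*t(50,180,350,140),120);E=onz(S,*t(222,288,350,140),120)
print("corners top",A,B,np.linalg.norm(A-B)," scene ",C,D,E,np.linalg.norm(D-E),np.linalg.norm(C-E))
m=t(325,62,200,165); print("mouth",onz(T,*m,109))
print("rod collar",onz(T,*t(213,120,340,195),55),onz(S,*t(192,90,200,180),55)); 
print("hend",onz(T,*t(365,90,340,195),55),onz(S,*t(38,130,200,180),55)); print("tip",onz(T,*t(47,156,340,195),55),onz(S,*t(362,25,200,180),55))
# masks
def comp(c,m,amin,roi):
    M=np.zeros(m.shape,np.uint8);x0,y0,x1,y1=roi;M[y0:y1,x0:x1]=m[y0:y1,x0:x1]
    n,l,s,ce=cv2.connectedComponentsWithStats(M); return [(s[i].tolist(),ce[i].round(2)) for i in range(1,n) if s[i][4]>amin]
g=T["color"].max(2)<75; r=comp(T,g,30,(385,150,415,180)); print("stopT",r,[onz(T,*x[1],h) for x in r for h in(34,60)])
g=S["color"].max(2)<75; r=comp(S,g,30,(230,245,265,285)); print("stopS",r,[onz(S,*x[1],40) for x in r])
g=T["color"].min(2)>170; r=comp(T,g,300,(300,140,350,182)); print("tile",r,[onz(T,*x[1],8) for x in r])
g=S["color"].min(2)>140; r=comp(S,g,300,(300,235,355,280)); print("tile",r,[onz(S,*x[1],8) for x in r])
```

```text
neck [468.29349152 242.76859229 155.        ] [471.98294986 245.73444879 155.        ] (array([468.4, 245.7, 149.8]), np.float64(3.3))
corners top [606.84904286 198.85465927 120.        ] [504.74118303 101.27827326 120.        ] 141.23443682420904  scene  [479.08294597 342.33994981 120.        ] [509.94041272 105.66684118 120.        ] [611.93190666 202.28995252 120.        ] 140.49302644774818 193.0358725744157
mouth [592.34863075 113.82451138 109.        ]
rod collar [ 472.29870107 -218.46015164   55.        ] [ 476.313227   -217.65974895   55.        ]
hend [ 497.15429379 -332.42624649   55.        ] [ 492.26995813 -327.16753059   55.        ]
tip [442.88691742 -94.68254818  55.        ] [440.27982982 -91.42979389  55.        ]
stopT [([393, 159, 14, 13, 140], array([399.5, 164.9]))] [array([ 655.81939211, -240.88512694,   34.        ]), array([ 651.68390186, -235.14959874,   60.        ])]
stopS [([238, 257, 15, 18, 193], array([245.06, 265.33]))] [array([ 663.43096786, -238.36047985,   40.        ])]
tile [([311, 146, 30, 30, 617], array([325.5 , 161.03]))] [array([666.7079761 , -13.74177736,   8.        ])]
tile [([314, 246, 30, 27, 747], array([329.15, 259.35]))] [array([667.63197141, -11.43084299,   8.        ])]
```

```bash
cat > plan.py <<'E'
import sys; from h import *
# usage: plan.py x y z phi pitch n : tool x-axis heading phi, nose-down pitch (deg)
def tool(phi,pitch=0):
    return R.from_euler("z",phi,degrees=True)*R.from_euler("y",pitch,degrees=True)*R.from_euler("x",180,degrees=True)
def plan(p,phi,pitch,n,s=None):
    s=s or manip.state(); r0=R.from_quat(s["tool_rot"]); dp=np.array(p)-s["tcp_pos"]
    rv=(r0.inv()*tool(phi,pitch)).as_rotvec(); r=r0
    print("dp",dp.round(1),"deg/row",np.degrees(rv/n).round(2),"force",s["contact_force"].round(1),"t",round(s["t"],2))
    for i in range(n):
        print((r.inv().apply(dp/n)/50).round(3).tolist()); r=r*R.from_rotvec(rv/n)
if __name__=="__main__":
    a=list(map(float,sys.argv[1:])); plan(a[:3],a[3],a[4],int(a[5]))
E
python3 plan.py 658.5 -238.5 231 23.3 0 10; python3 -c "
from plan import *
print(tool(23.3).as_quat())"
```

```text
dp [401.5 357.9   0.5] deg/row [-0.01  0.    0.  ] force [-0.6 -0.6 -0. ] t 0.1
[1.021, -0.34, -0.0]
[1.021, -0.34, -0.001]
[1.021, -0.34, -0.001]
[1.021, -0.34, -0.001]
[1.021, -0.34, -0.001]
[1.021, -0.34, -0.001]
[1.021, -0.34, -0.001]
[1.021, -0.34, -0.001]
[1.021, -0.34, -0.001]
[1.021, -0.34, -0.001]
[9.79399403e-01 2.01932685e-01 1.23648108e-17 5.99709172e-17]
```

Emit:
{"method": "servo_tool", "body": {"targets": [[[60,0.85,-0.28,0,0,0,0],[60,0.85,-0.28,0,0,0,0],[60,0.85,-0.28,0,0,0,0],[60,0.85,-0.28,0,0,0,0],[60,0.85,-0.28,0,0,0,0]]], "newtons": 30}}

```text
t: 0.72
tcp_pos: [425.5, -447.3, 230.9]
tool_rot: [0.979, 0.202, -0.0, -0.0]
contact_force: [-0.1, -0.5, 0.1]
opening: 60.0
grasp_force: 0.0
```

Emit:
{"method": "servo_tool", "body": {"targets": [[[60,0.85,-0.28,0,0,0,0],[60,0.85,-0.28,0,0,0,0],[60,0.85,-0.28,0,0,0,0],[60,0.85,-0.28,0,0,0,0],[60,0.85,-0.28,0,0,0,0]]]}}

```text
t: 1.35
tcp_pos: [592.8, -299.1, 230.8]
tool_rot: [0.979, 0.202, -0.0, -0.0]
contact_force: [0.8, -0.7, -0.1]
opening: 60.0
grasp_force: 0.0
```

Emit:
{"method": "servo_tool", "body": {"targets": [[[60,0.6,-0.2,0.6,0,0,0],[60,0.6,-0.2,0.6,0,0,0],[60,0.5,-0.2,0.5,0,0,0],[60,0,0,0.4,0,0,0],[60,0,0,0,0,0,0]]]}}

```text
t: 1.98
tcp_pos: [656.0, -239.8, 124.2]
tool_rot: [0.979, 0.202, -0.002, -0.001]
contact_force: [-0.4, -0.1, 0.2]
opening: 60.0
grasp_force: 0.0
```

Run:
```python
from plan import *
plan([658.5,-238.5,100],23.3,0,2)
ims=[]
s=manip.state()
for n,(z,w) in {"top":(34,0),"scene":(34,0)}.items():
    c=cam(n); u,v=proj(c,[658.5,-238.5,40]).astype(int); print(n,u,v,proj(c,s["tcp_pos"]),c["R"].T[:,2])
    ims.append(cv2.resize(c["color"][v-38:v+37,u-33:u+33],(396,450),interpolation=cv2.INTER_CUBIC))
cv2.imwrite("pics/c2.png",np.hstack(ims))
```

```text
dp [  2.5   1.3 -24.2] deg/row [-0.06  0.13 -0.02] force [-0.4 -0.1  0.2] t 1.98
[0.03, -0.002, 0.241]
[0.029, -0.002, 0.241]
top 399 163 [406.20408719 159.95914334] [ 0.04644849 -0.01375387 -0.998826  ]
scene 244 263 [238.78900381 249.62292972] [-0.50876167  0.07831693 -0.85733775]
```

View pics/c2.png

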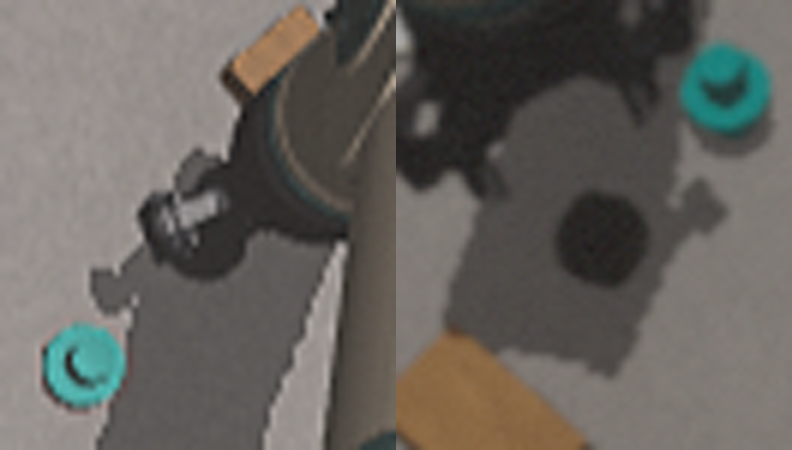

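The stopper is centred in the scene crop at (602,238), under the open fingers. I'll descend and grip.

Emit:
{"method": "servo_tool", "body": {"targets": [[[60,0.07,0,0.5,0,0,0],[60,0,0,0.5,0,0,0],[60,0,0,0.4,0,0,0],[60,0,0,0.3,0,0,0],[60,0,0,0,0,0,0]]]}}

```text
t: 2.7
tcp_pos: [660.7, -237.8, 40.4]
tool_rot: [0.979, 0.202, -0.001, -0.0]
contact_force: [-0.0, 0.2, 0.8]
opening: 60.1
grasp_force: 0.0
```

Emit:
{"method": "servo_tool", "body": {"targets": [[[15,0,0,0,0,0,0],[15,0,0,0,0,0,0],[15,0,0,0,0,0,0],[15,0,0,0,0,0,0],[15,0,0,0,0,0,0]]]}}

```text
t: 3.32
tcp_pos: [662.3, -237.9, 42.3]
tool_rot: [0.979, 0.202, 0.001, 0.0]
contact_force: [0.8, -0.7, 6.2]
opening: 20.5
grasp_force: 29.5
```

Emit:
{"method": "servo_tool", "body": {"targets": [[[15,0,0,-0.3,0,0,0],[15,0,0,-0.6,0,0,0],[15,0,0,-1,0,0,0],[15,0,0,-1,0,0,0],[15,0,-0.3,-0.9,0,0,0]]]}}

```text
t: 3.95
tcp_pos: [655.4, -225.3, 233.7]
tool_rot: [0.98, 0.201, 0.0, 0.001]
contact_force: [-0.3, 0.2, -0.8]
opening: 20.8
grasp_force: 29.4
```

Emit:
{"method": "servo_tool", "body": {"targets": [[[15,0,-0.6,-0.6,0,0,0],[15,0.1,-0.9,0,0,0,0],[15,0.1,-1,0,0,0,0],[15,0.1,-1,0,0,0,0],[15,0,-1,0,0,0,0]]]}}

```text
t: 4.58
tcp_pos: [579.6, -9.5, 261.8]
tool_rot: [0.979, 0.202, 0.0, -0.0]
contact_force: [0.2, 0.2, -0.7]
opening: 20.9
grasp_force: 29.4
```

Emit:
{"method": "servo_tool", "body": {"targets": [[[15,0,-1,0,0,0,0],[15,0,-1,0,0,0,0],[15,0,-1,0,0,0,0],[15,0,-0.7,0,0,0,0],[15,0,-0.4,0,0,0,0]]]}}

```text
t: 5.2
tcp_pos: [497.8, 179.2, 261.9]
tool_rot: [0.979, 0.203, -0.0, -0.0]
contact_force: [-0.3, -0.7, -0.9]
opening: 20.7
grasp_force: 29.4
```

Emit:
{"method": "servo_tool", "body": {"targets": [[[15,0,-0.8,0,0,0,0],[15,0,-0.5,0,0,0,0],[15,0,-0.2,0.2,0,0,0],[15,0,0,0.3,0,0,0],[15,0,0,0,0,0,0]]]}}

```text
t: 5.82
tcp_pos: [469.1, 243.7, 234.6]
tool_rot: [0.98, 0.201, -0.002, 0.001]
contact_force: [0.6, -0.7, 0.1]
opening: 20.4
grasp_force: 29.4
```

Run:
```python
from plan import *
plan([469.5,245,230],23.3,0,1)
ims=[]
s=manip.state();print(s["tcp_pos"],s["opening"])
for n in("top","scene"):
    c=cam(n); np.save(n+"1.npy",c,allow_pickle=True); u,v=proj(c,[469.5,245,155]).astype(int); print(n,u-33,v-50,proj(c,s["tcp_pos"]))
    ims.append(cv2.resize(c["color"][v-50:v+50,u-33:u+33],(396,600),interpolation=cv2.INTER_CUBIC))
cv2.imwrite("pics/c3.png",np.hstack(ims))
```

```text
dp [ 0.4  1.3 -4.6] deg/row [ 0.08  0.22 -0.1 ] force [ 0.6 -0.7  0.1] t 5.83
[0.019, -0.021, 0.092]
[469.066201   243.68711703 234.58474442] 20.390687334835487
top 196 172 [222.08826034 222.71551692]
scene 376 108 [413.60349698 140.74307399]
```

View pics/c3.png

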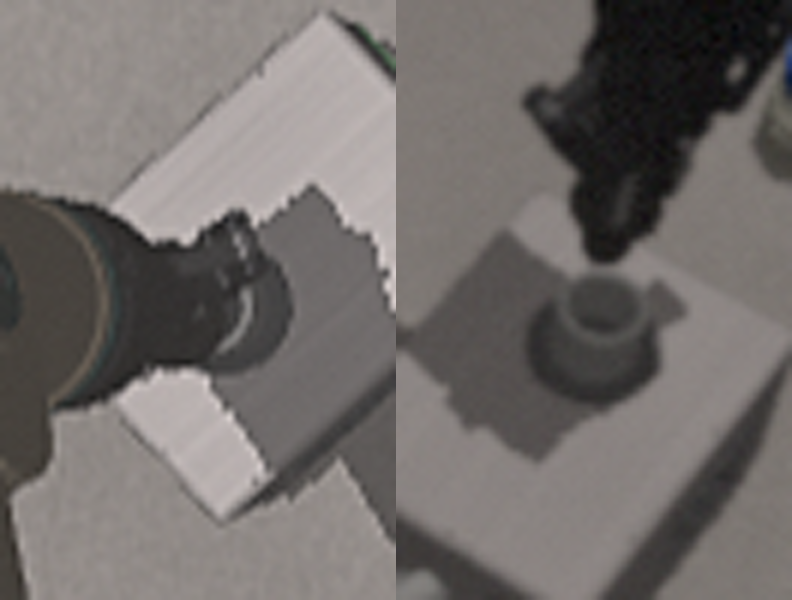

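Crop: in the scene view the rim is centred near (607,304) and the stopper's narrow end at about (603,258). The top view is mostly hidden by the arm. I'll work out the offset between them.

Run:
```python
from h import *
S=np.load("scene1.npy",allow_pickle=True).item(); S0=np.load("scene0.npy",allow_pickle=True).item()
g=S["color"].max(2)
for v in range(138,156): 
    print(v,' '.join(f"{x:3d}" for x in g[v,400:424]))
print("stop",onz(S,410.5,148.2,192.6),"neck",onz(S,410.7,158.6,155))
a=np.linspace(0,2*np.pi,60)
def ext(x,y,z,r): 
    P=np.array([proj(S,[x+r*np.cos(t),y+r*np.sin(t),z]) for t in a]); return P.min(0).round(1),P.max(0).round(1)
print("pred bottom disc",ext(469.1,243.7,192.6,11),"pred rim out",ext(469.5,245,155,21.5))
g0=S0["color"].max(2)
for v in range(150,172): print(v,' '.join(f"{x:3d}" for x in g0[v,398:424]))
```

```text
138 124 124 123 124 116  92  53  33  27  28  25  27  25  38  47  45  29  27  23  22  20  25  45  80
139 119 123 124 124 109  70  35  27  27  26  31  30  31  41  54  48  39  27  24  21  24  32  62  96
140 132 130 126 122 105  55  29  29  20  33  27  31  35  50  52  42  28  27  25  22  41  56  88 117
141 141 138 134 128 103  54  34  32  28  26  26  32  40  54  53  42  27  27  31  33  73 103 116 125
142 140 141 140 136 114  57  31  32  32  29  33  32  43  55  50  36  34  31  30  35  83 114 125 124
143 139 142 142 138 120  71  38  33  29  31  33  33  45  56  49  33  26  25  29  40  84 121 126 129
144 142 141 142 141 129 103  51  31  29  29  33  40  51  56  46  30  32  21  29  55  99 124 128 127
145 140 141 142 139 138 122  81  41  32  28  31  40  43  44  33  28  28  26  41  81 117 126 127 126
146 140 142 140 141 140 133 107  50  30  30  33  31  36  32  33  29  32  42  56  99 124 128 127 126
147 142 142 141 141 142 140 118  56  30  25  24  26  31  26  33  40  57  82 104 114 126 128 125 126
148 141 139 140 141 141 141 120  59  31  30  32  29  26  26  43  78 106 116 124 125 125 126 126 126

[... 2591 characters left out ...]
 110 103  92  81  71  68  69  74  93 122 139 141 139
166  77  75  64  60  61  61  66  67  67  69  70  74  73  77  73  71  67  67  71  72  73  86 115 138 138 140
167  77  75  72  63  62  63  67  67  65  67  68  68  69  68  66  65  68  67  71  72  75  87 118 137 139 140
168  87  73  75  68  64  63  64  65  66  66  66  66  68  67  67  65  69  69  71  73  75  94 127 138 140 141
169 106  76  73  73  71  64  66  66  67  66  67  68  67  70  68  66  66  73  72  72  74 105 134 137 137 140
170 120  83  72  73  73  70  67  64  65  69  67  64  68  65  68  70  73  73  72  72  77 111 137 139 137 139
171 129 107  80  70  73  75  69  72  70  67  66  70  68  72  72  71  72  72  72  78  98 126 136 137 140 140
```

Emit:
{"method": "servo_tool", "body": {"targets": [[[15,0.08,0,0,0,0,0],[15,0.08,0,0.1,0,0,0],[15,0,0,0.2,0,0,0],[15,0,0,0.3,0,0,0],[15,0,0,0,0,0,0]]]}}

```text
t: 6.55
tcp_pos: [475.7, 248.4, 204.6]
tool_rot: [0.979, 0.202, -0.002, 0.001]
contact_force: [-0.2, -0.4, -0.7]
opening: 20.6
grasp_force: 29.4
```

Run:
```python
from plan import *
ims=[]
s=manip.state();print(s["tcp_pos"],s["opening"],s["contact_force"])
for n in("top","scene"):
    c=cam(n); np.save(n+"2.npy",c,allow_pickle=True); u,v=proj(c,[469.5,245,155]).astype(int); print(n,u-25,v-30)
    I=c["color"][v-30:v+20,u-25:u+25].astype(float)*1.6
    ims.append(cv2.resize(np.clip(I,0,255).astype(np.uint8),(400,400),interpolation=cv2.INTER_CUBIC))
cv2.imwrite("pics/c4.png",np.hstack(ims))
```

```text
[475.69909964 248.35656878 204.57009146] 20.639490781538758 [-0.23201146 -0.43362227 -0.6850165 ]
top 204 192
scene 384 128
```

View pics/c4.png

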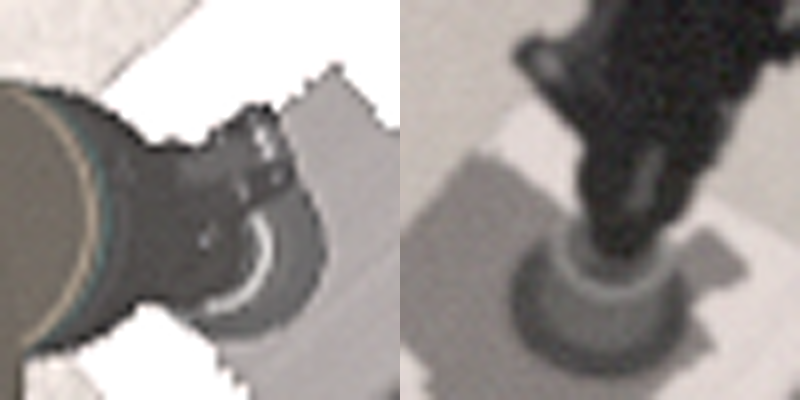

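Scene crop: the stopper's narrow end (613,231) sits over the rim centre (615,245), which is what an aligned stopper should look like. I'll lower it.

Emit:
{"method": "servo_tool", "body": {"targets": [[[15,0,0,0.1,0,0,0],[15,0,0,0.1,0,0,0],[15,0,0,0.1,0,0,0],[15,0,0,0.1,0,0,0],[15,0,0,0,0,0,0]]]}}

```text
t: 7.28
tcp_pos: [476.6, 248.8, 185.8]
tool_rot: [0.979, 0.202, -0.0, 0.0]
contact_force: [-0.5, 0.1, -0.6]
opening: 20.8
grasp_force: 29.4
```

Emit:
{"method": "servo_tool", "body": {"targets": [[[15,0,0,0.08,0,0,0],[15,0,0,0.06,0,0,0],[15,0,0,0.06,0,0,0],[15,0,0,0.04,0,0,0],[15,0,0,0,0,0,0]]]}}

```text
t: 7.9
tcp_pos: [476.8, 248.9, 174.1]
tool_rot: [0.979, 0.202, -0.0, 0.0]
contact_force: [-1.6, 0.1, -0.4]
opening: 20.9
grasp_force: 29.4
```

Emit:
{"method": "servo_tool", "body": {"targets": [[[15,0,0,0.03,0,0,0],[15,0,0,0.03,0,0,0],[15,0,0,0.03,0,0,0],[15,0,0,0.02,0,0,0],[15,0,0,0,0,0,0]]]}}

```text
t: 8.52
tcp_pos: [476.7, 248.8, 169.4]
tool_rot: [0.979, 0.202, -0.0, 0.0]
contact_force: [-2.7, -1.5, 6.3]
opening: 20.5
grasp_force: 29.9
```

Emit:
{"method": "servo_tool", "body": {"targets": [[[15,0,0,0.03,0,0,0],[15,0,0,0,0,0,0],[30,0,0,0,0,0,0],[36,0,0,0,0,0,0],[36,0,0,0,0,0,0]]]}}

```text
t: 9.15
tcp_pos: [477.1, 249.1, 167.1]
tool_rot: [0.979, 0.202, 0.0, -0.0]
contact_force: [-0.4, -0.0, -0.2]
opening: 36.1
grasp_force: 0.0
```

Emit:
{"method": "servo_tool", "body": {"targets": [[[50,0,0,-0.1,0,0,0],[50,0,0,-0.3,0,0,0],[50,0,0,-1,0,0,0],[60,0,0,-1,0,0,10],[60,0,0.6,-0.8,0,0,-10]]]}}

```text
t: 9.78
tcp_pos: [483.5, 222.6, 330.6]
tool_rot: [0.979, 0.205, 0.002, -0.001]
contact_force: [0.7, -0.2, -1.1]
opening: 60.0
grasp_force: 0.0
```

Emit:
{"method": "servo_tool", "body": {"targets": [[[60,0,1,0,0,0,-10],[60,0,1,0,0,0,-10],[60,0,1,0,0,0,-10],[60,0,1,0,0,0,-10],[60,0,1,0,0,0,-10]]]}}

```text
t: 10.4
tcp_pos: [651.3, 41.5, 329.0]
tool_rot: [0.801, 0.599, 0.001, 0.001]
contact_force: [0.3, 0.9, 0.1]
opening: 60.1
grasp_force: 0.0
```

Run:
```python
from plan import *
ims=[]
for n in("top","scene"):
    c=cam(n); np.save(n+"3.npy",c,allow_pickle=True); u,v=proj(c,[469.5,245,155]).astype(int); print(n,u-25,v-30)
    I=c["color"][v-30:v+20,u-25:u+25].astype(float)*1.6
    ims.append(cv2.resize(np.clip(I,0,255).astype(np.uint8),(400,400),interpolation=cv2.INTER_CUBIC))
cv2.imwrite("pics/c5.png",np.hstack(ims))
plan([487,-274.6,200],102.6,0,10)
```

```text
top 204 192
scene 384 128
dp [-166.7 -312.7 -127.1] deg/row [ 0.02  0.01 -2.95] force [ 0.1  0.9 -0.3] t 10.5
[-0.695, -0.138, 0.255]
[-0.687, -0.173, 0.255]
[-0.677, -0.208, 0.255]
[-0.666, -0.243, 0.255]
[-0.652, -0.277, 0.255]
[-0.637, -0.31, 0.254]
[-0.621, -0.342, 0.254]
[-0.602, -0.374, 0.254]
[-0.582, -0.404, 0.254]
[-0.561, -0.434, 0.254]
```

View pics/c5.png

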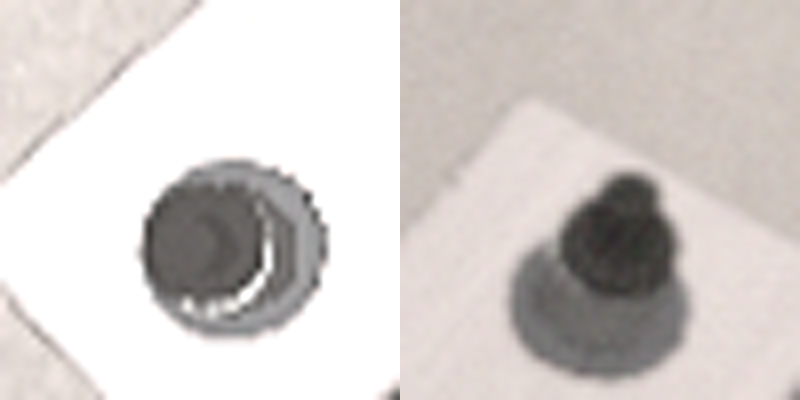

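Both crops show the stopper in the neck with its flange over the rim: top view flange (205,240), scene view flange bottom at y=298 and knob top at (632,172). I'll check height and tilt numerically.

Run:
```python
from h import *
a=np.linspace(0,2*np.pi,90)
def ext(c,x,y,z,r):
    P=np.array([proj(c,[x+r*np.cos(t),y+r*np.sin(t),z]) for t in a]); return P.min(0).round(1),P.max(0).round(1)
S=np.load("scene3.npy",allow_pickle=True).item();T=np.load("top3.npy",allow_pickle=True).item()
for h,(x,y) in {"S":(469.3,247),"T":(468.3,242.8)}.items():
    c=S if h=="S" else T
    for nm,z,r in(("flange low",155,21),("flange top",161,21),("knob top",187,11),("rim",155,21.5)): print(h,nm,*ext(c,x,y,z,r))
g=S["color"].max(2); print("scene"); 
for v in range(147,168,1): print(v,' '.join(f"{x:3d}" for x in g[v,400:424]))
g=T["color"].max(2); print("top")
for v in range(212,234,1): print(v,' '.join(f"{x:3d}" for x in g[v,219:247]))
```

```text
S flange low [402.7 152.7] [418. 165.]
S flange top [403.  151.4] [418.3 163.7]
S knob top [408.  148.5] [416.2 155. ]
S rim [402.5 152.5] [418.2 165.1]
T flange low [222.3 215.1] [237.9 230.7]
T flange top [221.7 215.1] [237.4 230.7]
T knob top [223.  218.7] [231.4 227.1]
T rim [222.1 214.9] [238.1 230.9]
scene
147 146 142 143 144 144 145 146 146 145 145 144 144 141 137 132 127 128 131 129 130 129 129 129 131
148 146 145 144 144 146 147 147 146 144 143 143 143 143 142 140 135 131 129 129 129 129 130 129 131
149 144 143 145 145 147 147 147 144 143 136 124 112 106 110 119 133 139 138 131 130 132 129 129 131
150 144 142 145 147 147 146 143 143 138 115  87  60  54  59  77 104 129 141 140 136 131 129 131 131
151 144 145 146 146 147 144 142 142 126  86  53  45  41  41  49  68 112 143 146 141 137 133 128 128
152 146 146 147 147 144 143 131 117  94  56  43  37  41  44  44  55 101 136 144 147 144 140 137 131
153 147 147 147 145 143 132 107  73  54  44  42  46  43  45  44  56 100 137 145 144 145 144 142 139
154 146 144 145 142 130 104  66  44  34  35  38  45  43  45  42  49  84 125 144 145 14
[... 3169 characters left out ...]
 180
228 179 184 189 164  83  65  62  61  57  62  61  58  59  57  62 154 166  89  71  69  83 102  99  83 138 191 183 181
229 181 183 181 191 110  83  80  81 123  70  68  91  90 118 123 190 113  69  85  82 103  98  92 119 196 183 182 188
230 181 179 178 185 161 110  92 104 152 103  95 138 122 144 140  74  81  82 102 101  99  92 101 179 186 182 188 190
231 178 177 178 182 190 162 111  90  91 111 108 133 104  83  74  98 100 100 100  97  93 110 151 189 186 189 190 187
232 177 177 179 181 185 193 163 124  88  89  91  93  95  98  97  98  97  95  91  91 114 161 188 187 188 188 186 184
233 177 178 180 183 183 185 189 178 139 127  97  89  90  91  90  91  90 112 140 140 164 186 187 190 188 184 184 183
```

The stopper is seated, within about 1 px of prediction. Now the rod.

Emit:
{"method": "servo_tool", "body": {"targets": [[[60,-0.7,-0.14,0.25,0,0,-2.95],[60,-0.69,-0.17,0.25,0,0,-2.95],[60,-0.68,-0.21,0.25,0,0,-2.95],[60,-0.67,-0.24,0.25,0,0,-2.95],[60,-0.65,-0.28,0.25,0,0,-2.95]]]}}

```text
t: 11.12
tcp_pos: [566.3, -114.4, 265.6]
tool_rot: [0.719, 0.695, 0.0, 0.001]
contact_force: [-0.2, -0.1, -0.1]
opening: 60.3
grasp_force: 0.0
```

Emit:
{"method": "servo_tool", "body": {"targets": [[[60,-0.64,-0.31,0.25,0,0,-2.95],[60,-0.62,-0.34,0.25,0,0,-2.95],[60,-0.6,-0.37,0.25,0,0,-2.95],[60,-0.58,-0.4,0.25,0,0,-2.95],[60,-0.56,-0.43,0.25,0,0,-2.95]]]}}

```text
t: 11.75
tcp_pos: [484.5, -270.8, 203.1]
tool_rot: [0.623, 0.782, 0.0, 0.001]
contact_force: [0.1, 0.1, 0.2]
opening: 59.7
grasp_force: 0.0
```

Emit:
{"method": "servo_tool", "body": {"targets": [[[60,0,0,0.4,0,0,0],[60,0,0,0.4,0,0,0],[60,0,0,0.4,0,0,0],[60,0,0,0.2,0,0,0],[60,0,0,0,0,0,0]]]}}

```text
t: 12.38
tcp_pos: [484.8, -269.9, 132.4]
tool_rot: [0.624, 0.782, -0.0, -0.0]
contact_force: [0.7, -0.1, 0.5]
opening: 60.1
grasp_force: 0.0
```

```bash
python3 plan.py 487 -274.6 38 102.6 0 5
python3 - <<'E'
from plan import *
s=manip.state(); ims=[]
for n in("top","scene"):
    c=cam(n); u,v=proj(c,[480,-250,55]).astype(int); print(n,u-33,v-33,proj(c,s["tcp_pos"]))
    I=c["color"][v-33:v+33,u-33:u+33].astype(float)*1.3
    ims.append(cv2.resize(np.clip(I,0,255).astype(np.uint8),(396,396),interpolation=cv2.INTER_CUBIC))
cv2.imwrite("pics/c6.png",np.hstack(ims))
E
```

```text
dp [  2.2  -4.7 -94.4] deg/row [-0.01 -0.    0.04] force [ 0.7 -0.1  0.5] t 12.38
[-0.02, 0.005, 0.378]
[-0.02, 0.005, 0.378]
[-0.02, 0.005, 0.378]
[-0.02, 0.005, 0.378]
[-0.02, 0.005, 0.378]
top 370 189 [417.03010442 220.80388814]
scene 203 171 [223.78620814 192.67101798]
```

View pics/c6.png

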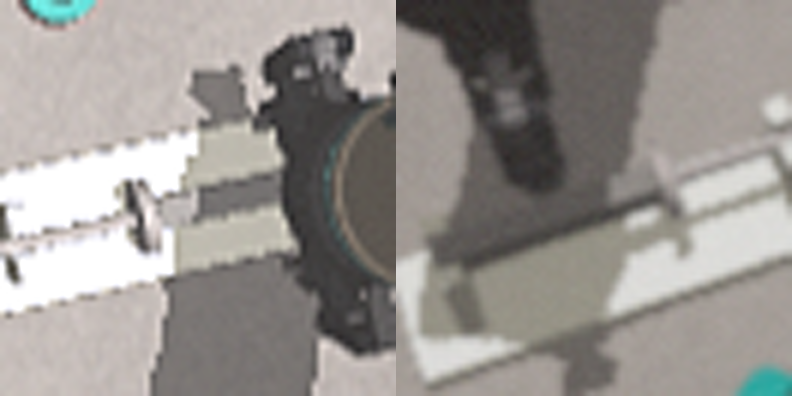

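The fingers straddle the handle, whose line runs through (235,195) in the top crop with the collar at (145,215). I'll descend and grip.

Emit:
{"method": "servo_tool", "body": {"targets": [[[60,-0.05,0,0.5,0,0,0],[60,-0.05,0.02,0.5,0,0,0],[60,0,0,0.5,0,0,0],[60,0,0,0.3,0,0,0],[60,0,0,0.05,0,0,0]]]}}

```text
t: 13.1
tcp_pos: [486.9, -274.7, 39.5]
tool_rot: [0.624, 0.782, -0.0, -0.0]
contact_force: [0.4, 0.3, -0.2]
opening: 59.7
grasp_force: 0.0
```

Emit:
{"method": "servo_tool", "body": {"targets": [[[5,0,0,0,0,0,0],[5,0,0,0,0,0,0],[5,0,0,0,0,0,0],[5,0,0,0,0,0,0],[5,0,0,0,0,0,0]]], "newtons": 50}}

```text
t: 13.72
tcp_pos: [486.5, -275.4, 40.8]
tool_rot: [0.623, 0.782, -0.001, 0.0]
contact_force: [-2.6, 0.0, 5.1]
opening: 14.9
grasp_force: 48.9
```

Emit:
{"method": "servo_tool", "body": {"targets": [[[5,0,0,-0.2,0,0,0],[5,0,0,-0.4,0,0,0],[5,0,0,-0.8,0,0,0],[5,0,0,-1,0,0,0],[5,0,0,-1,0,0,0]]]}}

```text
t: 14.35
tcp_pos: [487.2, -274.6, 212.1]
tool_rot: [0.624, 0.782, 0.0, 0.0]
contact_force: [0.6, -1.0, -1.1]
opening: 14.8
grasp_force: 48.8
```

Emit:
{"method": "servo_tool", "body": {"targets": [[[5,0,0,-0.8,0,0,0],[5,0,0,-0.6,0,0,0],[5,0,0,-0.3,0,0,0],[5,0,0,0,0,0,0],[5,0,0,0,0,0,0]]]}}

```text
t: 14.98
tcp_pos: [486.2, -274.5, 293.5]
tool_rot: [0.624, 0.782, -0.0, -0.001]
contact_force: [0.3, 0.6, -0.4]
opening: 15.4
grasp_force: 48.9
```

```bash
cat > ins.py <<'E'
from plan import *
M=np.array([593,116,109.]); PHI=133.6; OFF=np.array([-58.7,0,14.2])
def tcp(out,M=M,phi=PHI,pitch=35,lat=0,up=0):
    "TCP when the collar face is `out` mm outside the mouth, on the axis"
    r=tool(phi,pitch); return M-out*r.apply([1,0,0])+r.apply(OFF)
if __name__=="__main__":
    out=float(sys.argv[1]); n=int(sys.argv[2]); print(tcp(out)); plan(tcp(out),PHI,35,n)
E
python3 ins.py 165 10
```

```text
[724.98566223 -22.59859914 225.67708978]
dp [238.8 251.9 -67.8] deg/row [-0.95 -3.43 -2.98] force [ 0.3  0.6 -0.4] t 14.97
[0.385, 0.578, 0.135]
[0.362, 0.595, 0.123]
[0.338, 0.611, 0.112]
[0.312, 0.626, 0.102]
[0.285, 0.64, 0.095]
[0.257, 0.653, 0.089]
[0.228, 0.664, 0.086]
[0.198, 0.674, 0.084]
[0.168, 0.682, 0.084]
[0.138, 0.688, 0.087]
```

Emit:
{"method": "servo_tool", "body": {"targets": [[[5,0.38,0.58,0.13,-0.95,-3.43,-2.98],[5,0.36,0.6,0.12,-0.95,-3.43,-2.98],[5,0.34,0.61,0.11,-0.95,-3.43,-2.98],[5,0.31,0.63,0.1,-0.95,-3.43,-2.98],[5,0.29,0.64,0.1,-0.95,-3.43,-2.98]]]}}

```text
t: 15.6
tcp_pos: [606.8, -147.9, 259.4]
tool_rot: [0.509, 0.847, -0.061, 0.141]
contact_force: [0.9, -0.8, -1.5]
opening: 15.1
grasp_force: 48.9
```

Emit:
{"method": "servo_tool", "body": {"targets": [[[5,0.26,0.65,0.09,-0.95,-3.43,-2.98],[5,0.23,0.66,0.09,-0.95,-3.43,-2.98],[5,0.2,0.67,0.08,-0.95,-3.43,-2.98],[5,0.17,0.68,0.08,-0.95,-3.43,-2.98],[5,0.14,0.69,0.09,-0.95,-3.43,-2.98]]]}}

```text
t: 16.23
tcp_pos: [725.4, -21.7, 225.0]
tool_rot: [0.374, 0.877, -0.12, 0.277]
contact_force: [-0.4, -0.5, -1.1]
opening: 14.7
grasp_force: 48.9
```

```bash
python3 ins.py 165 2
```

```text
[724.98566223 -22.59859914 225.67708978]
dp [-0.4 -0.9  0.6] deg/row [-0.01  0.09  0.09] force [-0.4 -0.5 -1.1] t 16.23
[-0.006, -0.009, -0.003]
[-0.006, -0.009, -0.003]
```

Emit:
{"method": "servo_tool", "body": {"targets": [[[5,0.1,-0.02,0,0,0,0],[5,0.2,0,0,0,0,0],[5,0.2,0,0,0,0,0],[5,0.1,0,0,0,0,0],[5,0,0,0,0,0,0]]]}}

```text
t: 16.85
tcp_pos: [707.7, -6.0, 210.0]
tool_rot: [0.376, 0.876, -0.119, 0.278]
contact_force: [0.6, -0.1, 0.1]
opening: 15.3
grasp_force: 49.0
```

```bash
python3 ins.py 135 1
python3 - <<'E'
from ins import *
s=manip.state(); r=R.from_quat(s["tool_rot"]); ims=[]
o=s["tcp_pos"]-r.apply(OFF); print("est tip",o+r.apply([125,0,0]),"collar",o)
for n in("top","scene"):
    c=cam(n); np.save(n+"4.npy",c,allow_pickle=True); u,v=proj(c,[610,98,115]).astype(int); print(n,u-25,v-25,"tip",proj(c,o+r.apply([125,0,0])),"mid shank",proj(c,o+r.apply([60,0,0])),"mouth",proj(c,M))
    I=c["color"][v-25:v+25,u-25:u+25].astype(float)*1.3
    ims.append(cv2.resize(np.clip(I,0,255).astype(np.uint8),(400,400),interpolation=cv2.INTER_CUBIC))
cv2.imwrite("pics/c7.png",np.hstack(ims))
E
```

```text
[708.03856446  -4.80239332 208.46979669]
dp [ 0.3  1.1 -1.5] deg/row [ 0.04  0.16 -0.03] force [ 0.6 -0.1  0.1] t 16.85
[0.028, 0.021, 0.018]
est tip [598.55727034 108.7778194  115.82159833] collar [668.98873054  34.73467844 187.80786571]
top 261 148 tip [282.4750223  177.71171427] mid shank [295.60376093 163.07897274] mouth [280.11588262 179.87980567]
scene 341 192 tip [369.50954474 212.86447223] mid shank [358.57645181 220.06393354] mouth [371.55621315 211.96785426]
```

View pics/c7.png

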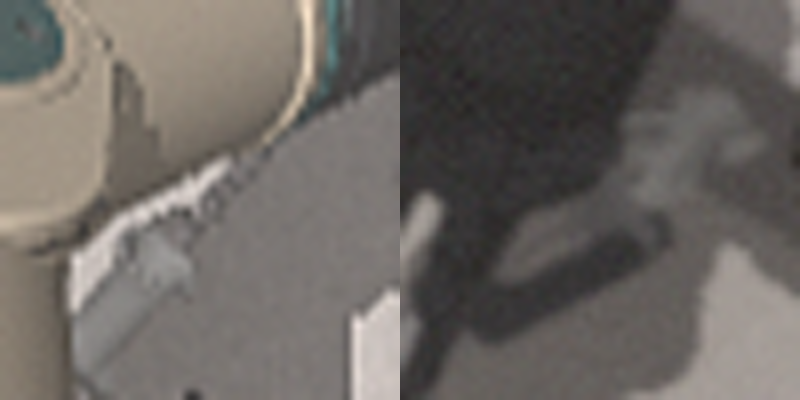

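Top crop: the shank runs from (245,170) to (190,232) and its extension meets the mouth near (162,265), so it is aligned there. The scene crop is too dark to read, so I'll check the mouth numerically in the first scene image.

Run:
```python
from ins import *
a=np.linspace(0,2*np.pi,60)
S0=np.load("scene0.npy",allow_pickle=True).item(); T0=np.load("top0.npy",allow_pickle=True).item()
r=tool(PHI,35)
for c,n in((S0,"S"),(T0,"T")):
  for rad in(17,13):
    P=np.array([proj(c,M+r.apply([0,rad*np.cos(t),rad*np.sin(t)])) for t in a]); print(n,rad,P.min(0).round(1),P.max(0).round(1))
for c,us,vs in((S0,(358,388),(198,226)),(T0,(266,296),(170,194))):
  g=c["color"].max(2); print("   ",' '.join(f"{x:3d}" for x in range(*us)))
  for v in range(*vs): print(v,' '.join(f"{x:3d}" for x in g[v,us[0]:us[1]]))
```

```text
S 17 [365.8 205.9] [377.3 218. ]
S 13 [367.2 207.3] [376.  216.6]
T 17 [275.  175.2] [285.1 184.6]
T 13 [276.2 176.3] [283.9 183.5]
    358 359 360 361 362 363 364 365 366 367 368 369 370 371 372 373 374 375 376 377 378 379 380 381 382 383 384 385 386 387
198 124 110  73  64  64  70  66  65  60  57  63  61  62  64  62  63  63  66  62  61  63  64  64  69  76  89 103 115 126 130
199 121 106  75  64  62  64  62  63  65  61  64  65  64  64  63  66  64  65  61  61  63  62  65  66  67  69  78  91 104 118
200 122 104  73  64  63  64  66  65  64  60  64  63  60  64  62  64  64  61  61  63  60  63  62  62  64  62  65  68  79  96
201 123 105  70  64  65  63  67  66  62  64  64  65  61  64  63  65  63  63  66  64  65  63  64  62  63  63  63  64  65  72
202 116  89  69  64  63  64  64  66  65  68  64  63  64  64  64  64  64  65  71  69  69  72  70  69  66  63  64  65  63  65
203  95  81  74  65  66  64  73  82  78  68  66  64  64  67  63  64  66  78  86  83  93 104 110 100  77  64  63  64  66  59
204  81  77  76  70  67  83 115 135 121  82  66  66  64  63  64  62  68  82 103 108 116 124 128 120 
[... 5027 characters left out ...]
 136 114  87  86  94  94  94  95  92  90  91  88  85 121 112 150 143 142 144 146
189  72 122 129 144 157 161 161 156 148 135 119  90  86  94  90  92  93  90  89 119 116 115 114 155 149 147 145 144 145 146
190  66  70 126 162 163 159 155 151 136 122  92  87  94  93  92  95  91  87 116 154 149 149 148 146 144 142 147 147 150 146
191 116  80  81 170 165 157 150 140 122  96  80  95  96  95  92  90  87 118 150 151 146 146 146 143 141 143 149 148 150 151
192 164 125  79 143 165 156 141 122  95  84  91  93  93  93  89  83 112 154 148 148 142 145 144 144 145 147 147 146 146 150
193 181 161 119  70 135 146 127  98  84  93  93  92  92  89 117 113 147 146 146 144 142 147 145 147 149 146 147 146 141 147
```

Both views put the mouth within about 2 mm of the estimate, so insertion can go ahead gently.

Emit:
{"method": "servo_tool", "body": {"targets": [[[5,0.1,0,0.02,0,0,0],[5,0.14,0,0,0,0,0],[5,0.14,0,0,0,0,0],[5,0.14,0,0,0,0,0],[5,0,0,0,0,0,0]]]}}

```text
t: 17.58
tcp_pos: [693.3, 10.0, 193.6]
tool_rot: [0.375, 0.877, -0.119, 0.278]
contact_force: [0.7, -0.5, -0.7]
opening: 15.2
grasp_force: 49.0
```

```bash
sed -i 's/M=np.array(\[593,116/M=np.array([591.8,116/' ins.py
cat >> ins.py <<'E'
    s=manip.state(); r=tool(PHI,35); o=s["tcp_pos"]-R.from_quat(s["tool_rot"]).apply(OFF)
    print("collar in tube frame (tool axes)",r.inv().apply(o-M).round(2),"F tool",R.from_quat(s["tool_rot"]).inv().apply(s["contact_force"]).round(1))
E
python3 ins.py 108 1
```

```text
[691.58617647  11.21419192 192.98323291]
dp [-1.7  1.2 -0.6] deg/row [0.05 0.14 0.06] force [ 0.7 -0.5 -0.7] t 17.57
[0.041, -0.008, -0.013]
collar in tube frame (tool axes) [-110.02    0.31    0.78] F tool [-0.3  0.2  1.1]
```

Emit:
{"method": "servo_tool", "body": {"targets": [[[5,0.1,0,-0.01,0,0,0],[5,0.1,0,0,0,0,0],[5,0.1,0,0,0,0,0],[5,0.1,0,0,0,0,0],[5,0,0,0,0,0,0]]]}}

```text
t: 18.2
tcp_pos: [682.0, 21.7, 182.7]
tool_rot: [0.375, 0.876, -0.119, 0.278]
contact_force: [0.6, 0.3, -0.2]
opening: 15.1
grasp_force: 49.0
```

```bash
python3 ins.py 88 1
```

```text
[680.28811129  23.07832913 181.51170418]
dp [-1.7  1.4 -1.2] deg/row [0.05 0.15 0.03] force [ 0.6  0.3 -0.2] t 18.2
[0.049, -0.006, -0.005]
collar in tube frame (tool axes) [-90.43   0.25   0.39] F tool [-0.   0.7  0.3]
```

Emit:
{"method": "servo_tool", "body": {"targets": [[[5,0.15,0,0,0,0,0],[5,0.2,0,0,0,0,0],[5,0.2,0,0,0,0,0],[5,0.15,0,0,0,0,0],[5,0,0,0,0,0,0]]]}}

```text
t: 18.82
tcp_pos: [662.1, 42.8, 162.4]
tool_rot: [0.375, 0.877, -0.119, 0.278]
contact_force: [-0.2, 0.3, -1.0]
opening: 15.3
grasp_force: 49.0
```

```bash
python3 ins.py 50 1
```

```text
[658.82178745  45.62018984 159.7157996 ]
dp [-3.3  2.8 -2.6] deg/row [0.05 0.14 0.07] force [-0.2  0.3 -1. ] t 18.82
[0.101, -0.008, -0.006]
collar in tube frame (tool axes) [-55.     0.34   0.45] F tool [0.8 0.  0.6]
```

Emit:
{"method": "servo_tool", "body": {"targets": [[[5,0.2,0,0,0,0,0],[5,0.2,0,0,0,0,0],[5,0.2,0,0,0,0,0],[5,0.15,0,0,0,0,0],[5,0.05,0,0,0,0,0]]]}}

```text
t: 19.45
tcp_pos: [639.7, 66.3, 139.5]
tool_rot: [0.375, 0.876, -0.119, 0.278]
contact_force: [1.7, -0.1, -0.7]
opening: 14.9
grasp_force: 48.9
```

```bash
python3 ins.py 10 1
```

```text
[636.22565708  69.34846427 136.77274215]
dp [-3.4  3.1 -2.7] deg/row [0.05 0.16 0.03] force [ 1.7 -0.1 -0.7] t 19.45
[0.106, -0.007, -0.009]
collar in tube frame (tool axes) [-15.27   0.3    0.6 ] F tool [-0.6  1.2  1.3]
```

Emit:
{"method": "servo_tool", "body": {"targets": [[[5,0.1,0,0,0,0,0],[5,0.06,0,0,0,0,0],[5,0.04,0,0,0,0,0],[5,0.03,0,0,0,0,0],[5,0,0,0,0,0,0]]]}}

```text
t: 20.08
tcp_pos: [633.6, 72.4, 133.3]
tool_rot: [0.376, 0.876, -0.119, 0.278]
contact_force: [-1.5, -1.1, -0.6]
opening: 14.9
grasp_force: 48.9
```

Emit:
{"method": "servo_tool", "body": {"targets": [[[5,0.03,0,0,0,0,0],[5,0.02,0,0,0,0,0],[5,0.02,0,0,0,0,0],[5,0,0,0,0,0,0],[5,0,0,0,0,0,0]]]}}

```text
t: 20.7
tcp_pos: [632.9, 72.9, 132.6]
tool_rot: [0.376, 0.875, -0.119, 0.279]
contact_force: [3.8, -2.9, 4.0]
opening: 14.9
grasp_force: 49.0
```

```bash
python3 ins.py 0 1
```

```text
[630.57662449  75.28053287 131.03697778]
dp [-2.3  2.4 -1.6] deg/row [ 0.02  0.37 -0.13] force [ 3.8 -2.9  4. ] t 20.7
[0.072, -0.001, -0.013]
collar in tube frame (tool axes) [-3.53  0.17  0.99] F tool [-6.2  0.8 -0.5]
```

Emit:
{"method": "servo_tool", "body": {"targets": [[[5,0.04,0,0,0,0,0],[5,0.03,0,0,0,0,0],[5,0,0,0,0,0,0],[5,0,0,0,0,0,0],[5,0,0,0,0,0,0]]]}}

```text
t: 21.32
tcp_pos: [632.8, 72.8, 132.7]
tool_rot: [0.377, 0.874, -0.12, 0.282]
contact_force: [7.8, -5.6, 7.5]
opening: 15.0
grasp_force: 49.2
```

```bash
python3 ins.py 0 1
python3 - <<'E'
from ins import *
s=manip.state(); r=R.from_quat(s["tool_rot"]); o=s["tcp_pos"]-r.apply(OFF); ims=[]
for n in("top","scene"):
    c=cam(n); u,v=proj(c,[600,105,115]).astype(int); print(n,u-25,v-25,"mouth",proj(c,M),"collar",proj(c,o))
    I=c["color"][v-25:v+25,u-25:u+25].astype(float); I=np.clip((I-30)*2,0,255)
    ims.append(cv2.resize(I.astype(np.uint8),(400,400),interpolation=cv2.INTER_CUBIC))
cv2.imwrite("pics/c8.png",np.hstack(ims))
E
```

```text
[630.57662449  75.28053287 131.03697778]
dp [-2.2  2.4 -1.6] deg/row [-0.02  0.65 -0.25] force [ 7.8 -5.6  7.5] t 21.32
[0.073, 0.001, -0.012]
collar in tube frame (tool axes) [-3.48  0.19  1.23] F tool [-12.    1.9  -0.6]
top 258 152 mouth [280.10464261 180.29953384] collar [280.95171203 179.37333111]
scene 343 188 mouth [371.4664832  211.58422714] collar [370.79621686 212.35626577]
```

View pics/c8.png

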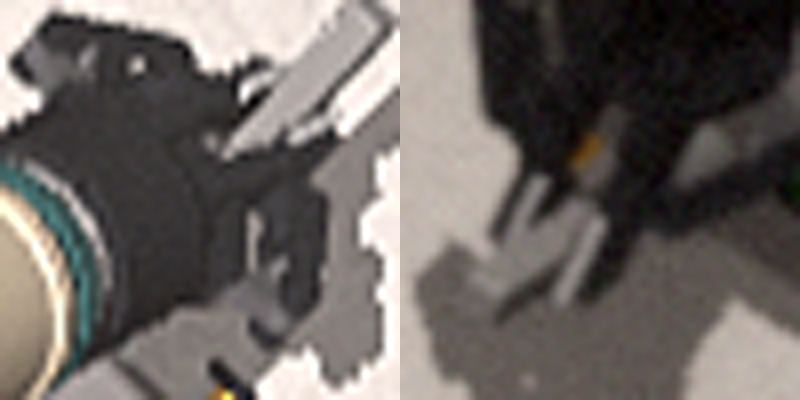

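The last picture shows the gripper's fingers on the handle just outside the mouth. The 12 N axial force with no motion and under 1 mm sideways offset means the collar is on the mouth. I'll pull it out.

Emit:
{"method": "servo_tool", "body": {"targets": [[[5,-0.15,0,0,0,0,0],[5,-0.3,0,0,0,0,0],[5,-0.5,0,0,0,0,0],[5,-0.5,0,0,0,0,0],[5,-0.5,0,0,0,0,0]]]}}

```text
t: 22.05
tcp_pos: [684.1, 19.6, 184.8]
tool_rot: [0.375, 0.877, -0.118, 0.277]
contact_force: [0.4, 0.4, -0.8]
opening: 15.2
grasp_force: 49.0
```

Emit:
{"method": "servo_tool", "body": {"targets": [[[5,-0.5,0,0,0,0,0],[5,-0.5,0,0,0,0,0],[5,-0.4,0,0,0,0,0],[5,-0.1,0,0,0,0,0],[5,0,0,0,0,0,0]]]}}

```text
t: 22.68
tcp_pos: [726.1, -24.8, 227.7]
tool_rot: [0.375, 0.876, -0.118, 0.277]
contact_force: [1.0, -0.5, -0.9]
opening: 15.1
grasp_force: 49.0
```

```bash
python3 ins.py 165 1
python3 - <<'E'
from ins import *
# tile avg centre, rod heading 100, tip 60 mm above; collar 3.5 mm further along the rod than OFF says
OFF2=OFF+[-3.5,0,0]; tip=np.array([667.2,-12.5,68+20]); r=tool(100,0)
p=tip-r.apply([125,0,0])+r.apply(OFF2); print(p); plan(p+[0,0,120],100,0,10)
E
```

```text
[723.78566223 -22.59859914 225.67708978]
dp [-2.4  2.2 -2.1] deg/row [0.06 0.08 0.  ] force [ 1.  -0.5 -0.9] t 22.68
[0.077, -0.003, -0.004]
collar in tube frame (tool axes) [-1.6882e+02  1.5000e-01  2.6000e-01] F tool [-0.4  0.4  1.3]
[ 699.70693886 -196.85601136   73.8       ]
dp [ -26.4 -172.   -33.9] deg/row [1.03 3.4  3.26] force [ 1.  -0.5 -0.9] t 22.68
[-0.135, -0.276, 0.178]
[-0.161, -0.264, 0.174]
[-0.186, -0.251, 0.168]
[-0.209, -0.237, 0.161]
[-0.232, -0.222, 0.152]
[-0.252, -0.205, 0.141]
[-0.272, -0.188, 0.129]
[-0.289, -0.17, 0.116]
[-0.305, -0.151, 0.101]
[-0.318, -0.132, 0.085]
```

Emit:
{"method": "servo_tool", "body": {"targets": [[[5,-0.13,-0.28,0.18,1.03,3.4,3.26],[5,-0.16,-0.26,0.17,1.03,3.4,3.26],[5,-0.19,-0.25,0.17,1.03,3.4,3.26],[5,-0.21,-0.24,0.16,1.03,3.4,3.26],[5,-0.23,-0.22,0.15,1.03,3.4,3.26]]]}}

```text
t: 23.3
tcp_pos: [712.7, -110.2, 210.5]
tool_rot: [0.521, 0.84, -0.06, 0.141]
contact_force: [0.2, 0.3, -1.8]
opening: 14.8
grasp_force: 49.0
```

Emit:
{"method": "servo_tool", "body": {"targets": [[[5,-0.25,-0.2,0.14,1.03,3.4,3.26],[5,-0.27,-0.19,0.13,1.03,3.4,3.26],[5,-0.29,-0.17,0.12,1.03,3.4,3.26],[5,-0.3,-0.15,0.1,1.03,3.4,3.26],[5,-0.32,-0.13,0.08,1.03,3.4,3.26]]]}}

```text
t: 23.92
tcp_pos: [699.9, -195.8, 193.7]
tool_rot: [0.643, 0.766, 0.001, -0.001]
contact_force: [-0.0, -1.3, -1.5]
opening: 15.1
grasp_force: 49.0
```

Emit:
{"method": "servo_tool", "body": {"targets": [[[5,0,0,0.2,0,0,0],[5,0,0,0.5,0,0,0],[5,0,0,0.5,0,0,0],[5,0,0,0.3,0,0,0],[5,0,0,0,0,0,0]]]}}

```text
t: 24.55
tcp_pos: [699.6, -195.3, 118.2]
tool_rot: [0.642, 0.766, -0.0, -0.0]
contact_force: [0.3, -0.9, -1.0]
opening: 14.9
grasp_force: 48.9
```

```bash
python3 plan.py 699.7 -196.9 53.8 100 0 3
```

```text
dp [  0.1  -1.6 -64.4] deg/row [-0.01  0.    0.03] force [ 0.3 -0.9 -1. ] t 24.55
[-0.011, -0.001, 0.429]
[-0.011, -0.001, 0.429]
[-0.011, -0.001, 0.429]
```

Emit:
{"method": "servo_tool", "body": {"targets": [[[5,0,0,0.4,0,0,0],[5,0,0,0.4,0,0,0],[5,0,0,0.3,0,0,0],[5,0,0,0.15,0,0,0],[5,0,0,0,0,0,0]]]}}

```text
t: 25.18
tcp_pos: [700.3, -197.4, 56.5]
tool_rot: [0.643, 0.766, -0.0, 0.001]
contact_force: [-0.6, -0.2, -1.2]
opening: 15.3
grasp_force: 48.9
```

Emit:
{"method": "servo_tool", "body": {"targets": [[[5,0,0,0,0,0,0],[5,0,0,0,0,0,0],[5,0,0,0,0,0,0],[5,0,0,0,0,0,0],[5,0,0,0,0,0,0]]]}}

```text
t: 25.8
tcp_pos: [700.7, -197.5, 57.4]
tool_rot: [0.643, 0.766, 0.0, 0.001]
contact_force: [0.1, -0.0, -0.7]
opening: 14.7
grasp_force: 48.9
```

Run:
```python
from ins import *
s=manip.state(); r=R.from_quat(s["tool_rot"]); tip=s["tcp_pos"]-r.apply(OFF+[-3.5,0,0])+r.apply([125,0,0]); print("tip",tip)
T=cam("top"); u,v=proj(T,tip).round().astype(int); u0,v0=proj(T,[667.2,-12.5,8]); print("tip px",proj(T,tip),"tile px",u0,v0)
g=T["color"].max(2); print("   ",range(u-14,u+14))
for y in range(v-8,v+9): print(y,' '.join(f"{x:3d}" for x in g[y,u-14:u+14]))
```

```text
tip [668.39602873 -13.0430002   71.31000052]
tip px [325.70724849 156.96689859] tile px 325.1074624346692 160.86488046460846
    range(312, 340)
149 149 154 154 120 233 223 220 220 220 221 222 224 226 227 230 210 195 180 164 185 172 150 142 147 146 149 154 153
150 152 155 150 156 231 222 220 219 220 220 219 219 220 221 221 223 226 227 229 228 208 181 179 182 171 148 149 133
151 151 154 147 185 228 222 219 219 219 219 219 219 220 219 219 220 220 220 221 221 223 226 228 230 211 181 180 169
152 154 155 144 214 225 220 219 219 219 219 219 219 219 219 219 219 220 219 219 220 220 220 221 223 227 230 232 235
153 155 154 141 233 222 220 219 219 219 219 219 219 219 220 219 220 219 220 221 222 222 222 224 226 208 211 200 208
154 155 154 141 231 222 219 219 219 220 219 219 219 219 219 221 222 223 224 226 210 205 203 214 211 140 165 150 132
155 156 151 159 230 221 219 219 219 219 219 218 219 220 222 214 207 203 200 209 152 174 172 177 182 112 173 180 104
156 154 147 201 226 221 219 220 219 219 219 219 219 220 223 191 184 177 169 173 115 183 184 146 183 117 159 148 134
157 154 134 233 224 219 220
[... 316 characters left out ...]
 103
160 147 195 227 221 219 218 219 218 219 219 220 219 220 221 230 136 144 147 144 144 143 146 147 146 147 146 197 100
161 129 217 225 220 219 219 219 219 220 219 219 219 219 220 226 178 143 144 142 183 180 178 180 180 180 180 247 130
162 119 234 223 219 219 220 219 220 219 219 218 219 218 219 222 229 176 179 177 232 228 228 228 226 228 232 216 151
163 147 232 222 220 219 219 219 219 220 218 219 219 219 219 219 222 226 226 225 223 221 220 220 221 221 230 167 150
164 163 229 221 219 219 219 219 219 219 218 219 219 219 219 219 220 221 220 220 219 219 220 218 219 222 231 138 152
165 203 226 220 219 219 219 219 219 220 219 219 219 220 219 219 219 219 218 220 218 219 219 219 219 222 234 140 152
```

The image shows the tip at about pixel (325.7,157), as predicted. It is within a few mm of the tile's centre and about 63 mm above it, level and still.

```bash
python3 -c "
from bench import manip
print(manip.finish_job())"
```

```text
the job is handed in; nothing more can be done
None
```

I handed the job in with every step done; the judge returned no verdict: the stopper is seated in the neck and released, the rod went into the dip tube until its collar stopped on the mouth (12 N, no further movement), and it is now held level with its tip about 63 mm above the tile's centre.

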